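Clamp a flat bar in the drilling jig

ROBOT

A 6-joint arm with a two-finger parallel gripper is mounted at the origin on the work surface. World frame = base frame: x ahead of the robot, y to its left, z up, the work surface at z = 0. Lengths are in m, angles in rad, forces in N, time in s.
With the tool pointing down it reaches from about 0.275 to 0.975 m from the base axis. Payload 8.4 kg.
Tool frame: the origin (TCP) lies between the finger pads; the fingertips stand ahead of it and the grasp point (between the pads) lies 8 mm behind it (tip_reach is the z of the fingertips in the tool frame, in m); z points along the fingers, y is the line along which they close (so a half turn about z gives the same grasp; the last joint's range is limited). The gripper opens to 92 mm and grips with 3 to 60 N. Pads are 20 mm wide; open, the fingers measure 128 mm over their backs; the gripper's body (75 mm by 189 mm) begins 69 mm behind the grasp point.
Start: joints at [-1.179, 0.353, 1.633, -0, 1.155, -0.002], TCP at [0.24, -0.577, 0.226] pointing down, gripper open.
Joint ranges: [-2.63, 2.63], [-0.92, 2.1], [0.06, 2.66], [-1.3, 4.44], [0, 2.69], [-3.02, 3.02]. Speed limits (rad/s): [2.22, 2.22, 2.79, 3.14, 3.14, 3.14].

INTERFACE

Orientations are given as a unit quaternion [x, y, z, w].
In Python, from rig import * gives the robot as it stands.
- The arm moves only by the tool move_arm, never from a script. Its argument "targets" is a list of rows, each a list of 7 numbers: the shift along the tool's x, y, z in mm, then the turn, a rotation vector about the tool's x, y, z in rad, then the finger opening in mm, from 0 to 91.9. In form: [[x, y, z, rx, ry, rz, grip], ...]. A call has 1 to 5 rows; each row shifts and turns the commanded pose from where the row before left it, along the tool's axes as they then stand; what a row does not reach is not made up. A row lasts 1/8 s, in which the tool goes at most 62.5 mm and 10.7 degrees, less where a joint would pass 70% of its speed; a pose out of reach is approached as far as the arm can. A call with a gripper value outside its range is refused whole. The fingers move at their own pace and stop on an object; the grip force is fixed at half the most. Time passes only in rows, so rows that do not move let the fingers close. It gives the time, the measured TCP pose, the force, the opening and the grip force at its end, in the units of the state.
- read_state(): the state, without advancing time (a new reading comes with each control period).
- camera(name): name is "side" or "top" or "wrist"; returns a dict with "image" (400x640x3 uint8, red, green, blue), "mtx" (3x3 intrinsics, pixels), "rvec" (rotation vector, rad) and "tvec" (3), from world to camera coordinates, as OpenCV has them; the wrist camera has in their place "mount" (4x4, takes a point from camera to tool coordinates, whose origin is the TCP and whose axes are the flange's). Camera axes: x right, y down, z forward; pixel columns grow to the right and rows downward; lengths in m; the calibration is good to about 2 mm. The wrist camera is an equidistant fisheye: a pixel r from the principal point sees the ray r / f radians off the axis. A picture is of the moment at which its call begins: read the wrist's pose just before it. There is no depth.
- hand_in(): hands the job in; it is judged then, once.
The state is a dict: "time_s": time; "qpos": joint angles; "joint_vel": joint speeds; "joint_efforts": joint torques, N m; "ee_pos": TCP position; "tcp_rot": TCP orientation; "force": force on the tool from outside, world axes, zero at the start; "wrist_torque": the same for the moment, N m; "finger_gap": finger opening in m; "finger_force": force on a finger pad.
Only numpy, scipy, OpenCV 4.12 (cv2) and the standard library are available. Lean on these libraries where they do the work, as an engineer would, in place of code of your own. Each camera call takes 0.05 s, during which the arm holds its last target. There are 200 camera calls.

TASK

The aluminium flat bar is to be drilled for the freezer's new lid bracket: with the fingertips push on its free end and slide it along the jig's guides until its other end is hard against the steel stop. Then press the toggle clamp's black handle over and down until it snaps past centre and stays down by itself, with the rubber foot holding the bar on the board, and move clear. The bar must not be lifted, and the lunchbox, mug, tin snips and sprayer nozzle stay where they are.

Things in the scene. Friction and masses are not known exactly. Their poses are not given: they have to be found in the camera images.
- jig: Drilling jig fixed to the bench: plywood board 345 x 100 x 15 mm. Origin at bench height below the middle of the stop's face; +x = feed direction, towards the stop and the clamp behind it; z up. Board: x -240 to +105 mm, y -50 to +50 mm, top at z = 15 mm. Two wooden guides (x -115 to -5 mm, 12 mm wide, tops at z = 24 mm) leave a 43 mm channel. The toggle clamp is bolted on at x 11 to 85 mm.
- stop_face (a point): Middle of the steel stop's face that the bar must meet: jig frame x = 0, y = 0, z = 21 mm, axes as the jig's. The stop closes the channel's end: 10 mm thick, 67 mm wide, top at z = 33 mm.
- bar_middle (a point): Centre of the loose aluminium flat bar, 140 mm (its x) x 40 mm (its y) x 12 mm thick (z), 0.14 to 0.24 kg, lying flat on the board between the guides, 20 to 65 mm short of the stop. Its middle is at z = 21 mm, its top at 27 mm, 3 mm above the guides.
- bar_free_end (a point): Middle of the bar's free end face (40 x 12 mm), 70 mm from the bar's centre along its -x: the place to push, along +x of the jig. It lies outside the guides, over the bare board, also when the bar is home. Pushing takes 1 to 2 N until the stop is met.
- bar_front_end (a point): Middle of the bar's other end face, 70 mm from its centre along its +x, which must come against the stop (home: x = 0 in the jig frame).
- handle_end (a point): Middle of the outer end of the clamp handle's black sleeve, which is 78 mm long, 26 mm wide (jig y), 17 mm thick, along the line from handle_root to here. In the jig frame (x, z in mm; y = 0) it goes from (107, 139), clamp open, handle rising at 58 degrees away from arm and stop, through (141, 118), (160, 99), (168, 86), (172, 73) to (173, 44), locked, handle almost level: press it down and away.
- handle_root (a point): Middle of the sleeve's inner end, 78 mm from handle_end. In the jig frame (x, z in mm) it goes from (66, 72) with the clamp open through (82, 67), (91, 63), (94, 62), (95, 59) to (95, 50) with it locked.
- clamp_handle (a joint): Angle turned by the handle relative to the clamp's arm, rad: 0 = fully open (as at the start), 2.2 = the foot meets the bar, 2.42 = dead centre, 2.47 = locked at its stop. It swings almost freely (about 1 N near the handle's end); from 2.2 on it takes up to 6 N, then snaps over. Released short of dead centre it springs back.
- clamp_foot: Rubber foot (16 mm in diameter, 11 mm high) on the stud near the tip of the clamp's steel arm; origin at the middle of its face. Open, the arm stands almost upright, at jig x 25 to 60 mm, up to z = 125 mm; on closing it swings towards -x over the stop and down. Locked, the foot stands on the bar 25 mm from the stop and presses with about 20 N.
- mug: Grey enamel mug, 82 mm in diameter and 82 mm high, with a handle; a loose bystander. Origin at the middle of its base.
- lunchbox: Closed aluminium lunchbox, 180 x 116 x 63 mm; a loose bystander. Origin at the middle of its base.
- snips: Tin snips lying flat, 230 mm long, 85 mm wide over the grips, 20 mm high; a loose bystander. Origin under its middle.
- nozzle: Green plastic sprayer nozzle lying down, 78 mm long, 34 mm thick; a loose bystander. Origin under its middle.
- bar: The same flat bar; origin at the middle of its underside, axes as given for bar_middle.
Mind the look-alikes: they are no part of the job. Of the things that look like the bar, the middle-sized one is meant.

How it is judged:
By the outcome, as a careful person would: the job done as asked, in the order asked, and still so for the second after the job is handed in, with the robot touching nothing.
It also fails if it takes over 48 s, if anything falls off the work surface, if the arm or the gripper's body presses on something with over 40 N, if the wrist force passes 120 N, or if a joint passes its speed limit or range.

## Working session

There is one attempt and no reset: what is moved stays moved. The work goes in short steps, Python scripts to look and compute and a tool call to move; the robot and the scene stay as the last step left them, time stands still between calls to the robot, and variables do not carry over. Pictures are saved under pics/ and viewed, at most 10 in all, crops included, and the job is handed in when it is done.

Besides the shell and the picture viewer there is one more tool, called after ">>>" as name(argument=value, ...) on one line, values as JSON. move_arm: Moves the arm, as the interface text tells. Its arguments: {"type":"object","properties":{"targets":{"type":"array","items":{"type":"array","items":{"type":"number"}}}},"required":["targets"]}

```bash
ls; mkdir -p pics; python3 - <<'E'
from rig import *
import cv2
s=read_state(); print({k:s[k] for k in ('time_s','qpos','ee_pos','tcp_rot','force','finger_gap')})
print(globals().get('tip_reach'))
for n in ('top','side'):
    c=camera(n); cv2.imwrite(f'pics/{n}1.png',c['image'][:,:,::-1]); print(n,c['mtx'],c['rvec'],c['tvec'])
E
```

```text
pics
{'time_s': 0.0, 'qpos': array([-1.17941412e+00,  3.53670914e-01,  1.63413348e+00, -2.76353297e-05,
        1.15520982e+00, -2.40531895e-03]), 'ee_pos': array([ 0.23960786, -0.57671691,  0.22484975]), 'tcp_rot': array([ 9.80677622e-01,  1.95629488e-01, -1.49768553e-04, -6.94940253e-04]), 'force': array([ 0.52793657, -0.69792992, -0.39694123]), 'finger_gap': 0.09177264785525589}
0.011
top [[483.34061199   0.         326.29408906]
 [  0.         483.34061199 198.07986476]
 [  0.           0.           1.        ]] [ 2.2345575  -2.18366772  0.05279633] [-0.00858143  0.59204726  1.1772122 ]
side [[408.03775756   0.         314.50264509]
 [  0.         408.03775756 201.27476798]
 [  0.           0.           1.        ]] [ 0.85786951 -2.31501454  1.31630018] [0.47801145 0.26906865 0.67592177]
```

View pics/top1.png

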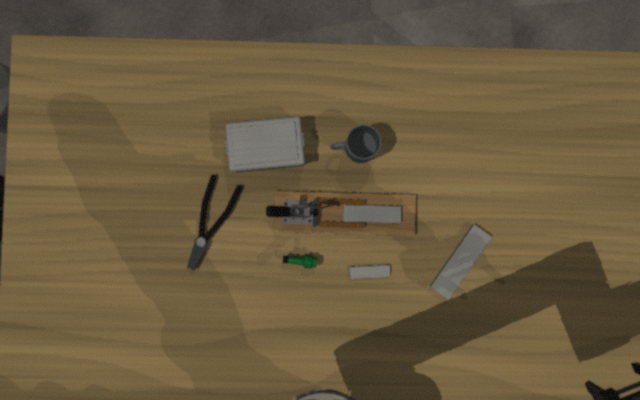

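View pics/side1.png

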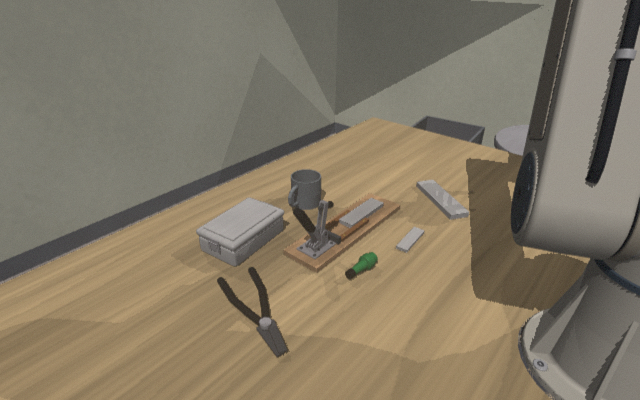

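The top view shows three bar-like things: one in the jig at (372,214), a small one at (370,272) and a large one at (461,262). The middle-sized bar in the jig between the guides fits the description. The clamp handle is at about (278,211), so the feed direction is image left. I'll confirm in an enlarged crop.

```bash
python3 - <<'E'
import cv2
a=cv2.imread('pics/top1.png')[180:250,260:425]
a=cv2.convertScaleAbs(a,alpha=1.5)
cv2.imwrite('pics/topc.png',cv2.resize(a,None,fx=4.8,fy=4.8,interpolation=cv2.INTER_CUBIC))
E
```

```text
(no output)
```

View pics/topc.png

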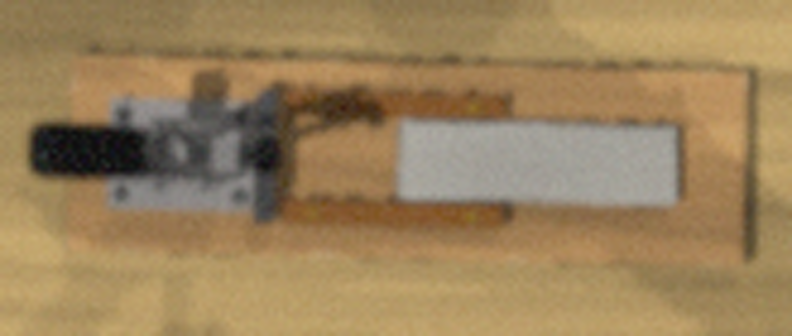

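The crop confirms it: the bar in the jig is at crop x 398–681, y 120–205, and the stop face is at about x 275. The gap to the stop is roughly 60 mm. Next I fit the jig pose.

```bash
cat > h.py <<'E'
from rig import *
import numpy as np, cv2
from scipy.optimize import least_squares
from scipy.spatial.transform import Rotation as R
def pl(c,uv,z):
    Rm=cv2.Rodrigues(c['rvec'])[0]; o=-Rm.T@np.ravel(c['tvec'])
    d=Rm.T@np.linalg.inv(c['mtx'])@np.array([*uv,1.]); return o+d*(z-o[2])/d[2]
E
python3 - <<'E'
from h import *
c=camera('top')
cr=lambda p:((p[0]+.5)/4.8-.5+260,(p[1]+.5)/4.8-.5+180)
B=[pl(c,cr(p),.015)[:2] for p in [(73,57),(752,68),(750,260),(68,248)]]
K=[pl(c,cr(p),.027)[:2] for p in [(399,120),(682,124),(680,206),(397,201)]]
S=pl(c,cr((270,155)),.033)
print(np.round(B,4),np.round(K,4),S)
bx=np.array([[.105,1],[-.24,1],[-.24,-1],[.105,-1]])*[1,.05]
kx=np.array([[.07,1],[-.07,1],[-.07,-1],[.07,-1]])*[1,.02]
def fit(M,P):
  best=None
  for s in (1,-1):
    m=M*[1,s]
    f=lambda q:(np.array([[np.cos(q[2]),-np.sin(q[2])],[np.sin(q[2]),np.cos(q[2])]])@m.T).T+q[:2]-P
    r=least_squares(lambda q:f(q).ravel(),[P[0][0],P[0][1],np.arctan2(*(P[0]-P[1])[::-1])])
    if best is None or r.cost<best[0]: best=(r.cost,s,r.x,np.round(f(r.x)*1e3,1))
  return best
print(fit(bx,np.array(B)));print(fit(kx,np.array(K)))
E
```

```text
[[ 0.6052  0.1314]
 [ 0.6076 -0.2155]
 [ 0.5096 -0.216 ]
 [ 0.508   0.1313]] [[ 0.5766 -0.0349]
 [ 0.5779 -0.1781]
 [ 0.5365 -0.1778]
 [ 0.5357 -0.0348]] [0.55741699 0.02969325 0.033     ]
(np.float64(5.3328219040681004e-06), -1, array([0.55721039, 0.0252999 , 1.57658442]), array([[ 1.4, -0.8],
       [ 0.9,  1.1],
       [-1. ,  1.1],
       [-1.4, -1.3]]))
(np.float64(5.567858547644455e-06), -1, array([ 0.55667626, -0.10641079,  1.57686423]), array([[-0.4, -1.4],
       [-0.8,  1.8],
       [ 0.6,  1.3],
       [ 0.5, -1.7]]))
```

>>> move_arm(targets=[[0, 0, 0, 0, 0, -0.169, 0], [0, 0, 0, 0, 0, -0.169, 0], [0, 0, 0, 0, 0, -0.169, 0], [0, 0, 0, 0, 0, -0.169, 0], [0, 0, 0, 0, 0, -0.169, 0]])

```text
time_s: 0.78
ee_pos: [0.2397, -0.577, 0.2253]
tcp_rot: [0.813, 0.583, 0.0, -0.0]
force: [0.2, -0.6, 0.8]
finger_gap: 0.0441
finger_force: 0.0
```

>>> move_arm(targets=[[0, 0, 0, 0, 0, -0.169, 0], [0, 0, 0, 0, 0, -0.169, 0], [50, 50, 0, 0, 0, 0, 0], [50, 50, 0, 0, 0, 0, 0], [50, 50, 0, 0, 0, 0, 0]])

```text
time_s: 1.4
ee_pos: [0.3725, -0.4424, 0.2254]
tcp_rot: [0.705, 0.709, 0.0, -0.0]
force: [1.1, -0.7, -0.3]
finger_gap: 0.0005
finger_force: 0.0
```

>>> move_arm(targets=[[45, 37, 0, 0, 0, 0, 0], [45, 37, 0, 0, 0, 0, 0], [45, 37, 0, 0, 0, 0, 0], [45, 37, 0, 0, 0, 0, 0], [45, 37, 0, 0, 0, 0, 0]])

```text
time_s: 2.02
ee_pos: [0.5562, -0.216, 0.2255]
tcp_rot: [0.705, 0.709, -0.0, -0.0]
force: [0.4, -0.7, -0.2]
finger_gap: 0.0005
finger_force: 0.0
```

>>> move_arm(targets=[[0, 0, 30, 0, 0, 0, 0], [0, 0, 0, 0, 0, 0, 0]])

```text
time_s: 2.28
ee_pos: [0.5539, -0.2164, 0.1935]
tcp_rot: [0.704, 0.71, -0.001, -0.002]
force: [-0.2, 0.3, 0.7]
finger_gap: 0.0001
finger_force: 0.0
```

>>> move_arm(targets=[[5, 3, 50, 0, 0, 0, 0], [0, 0, 50, 0, 0, 0, 0], [0, 0, 50, 0, 0, 0, 0], [0, 0, 0, 0, 0, 0, 0], [0, 0, 0, 0, 0, 0, 0]])

```text
time_s: 2.9
ee_pos: [0.5592, -0.2136, 0.0476]
tcp_rot: [0.705, 0.709, 0.0, 0.001]
force: [0.3, -0.2, 0.5]
finger_gap: 0.0001
finger_force: 0.0
```

```bash
python3 - <<'E'
from h import *
s=read_state();print(s['ee_pos'],s['tcp_rot'],s['force'])
a=camera('wrist')['image'][:,:,::-1]; b=camera('side')['image'][170:270,250:450,::-1]
b=cv2.convertScaleAbs(cv2.resize(b,(640,320),interpolation=cv2.INTER_CUBIC),alpha=1.3)
cv2.imwrite('pics/w2.png',np.vstack([a[100:380],b])[:600])
E
```

```text
[ 0.55920404 -0.21360208  0.04756775] [7.05260753e-01 7.08947393e-01 3.76939920e-04 8.49648144e-04] [ 0.27285785 -0.20558565  0.46663407]
```

View pics/w2.png

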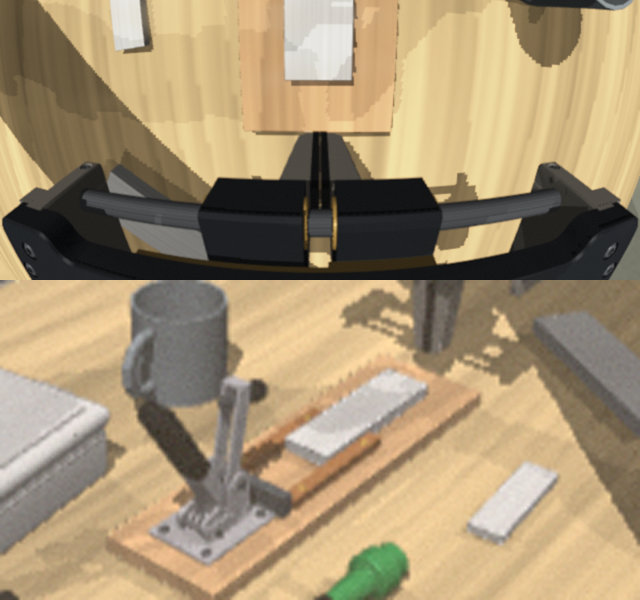

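The wrist view shows the closed fingers (column 320) in line with the bar's free end (columns 285–354). In the side crop the fingers are behind that end and the clamp is open. Next I descend and push.

>>> move_arm(targets=[[0, -2, 17, 0, 0, 0, 0], [0, 0, 0, 0, 0, 0, 0], [8, 0, 0, 0, 0, 0, 0], [8, 0, 0, 0, 0, 0, 0], [0, 0, 0, 0, 0, 0, 0]])

```text
time_s: 3.62
ee_pos: [0.5562, -0.1958, 0.0287]
tcp_rot: [0.705, 0.71, 0.0, -0.0]
force: [-0.1, 0.2, -0.5]
finger_gap: 0.0009
finger_force: 0.0
```

>>> move_arm(targets=[[7, 0, -1, 0, 0, 0, 0], [7, 0, 0, 0, 0, 0, 0], [7, 0, 0, 0, 0, 0, 0], [7, 0, 0, 0, 0, 0, 0], [7, 0, 0, 0, 0, 0, 0]])

```text
time_s: 4.25
ee_pos: [0.5561, -0.1613, 0.0297]
tcp_rot: [0.705, 0.709, 0.0, 0.0]
force: [-0.2, -2.3, 2.4]
finger_gap: 0.0004
finger_force: 1.0
```

>>> move_arm(targets=[[7, 0, 0, 0, 0, 0, 0], [7, 0, 0, 0, 0, 0, 0], [4, 0, 0, 0, 0, 0, 0]])

```text
time_s: 4.62
ee_pos: [0.5558, -0.1432, 0.0296]
tcp_rot: [0.705, 0.709, -0.0, -0.0]
force: [0.7, -2.0, 1.7]
finger_gap: 0.0005
finger_force: 1.0
```

>>> move_arm(targets=[[2, 0, 0, 0, 0, 0, 0], [2, 0, 0, 0, 0, 0, 0]])

```text
time_s: 4.88
ee_pos: [0.5558, -0.1396, 0.0296]
tcp_rot: [0.705, 0.709, 0.0, 0.0]
force: [0.2, -3.5, 1.0]
finger_gap: 0.0003
finger_force: 0.9
```

>>> move_arm(targets=[[3, 0, 0, 0, 0, 0, 0], [3, 0, 0, 0, 0, 0, 0]])

```text
time_s: 5.12
ee_pos: [0.5557, -0.1335, 0.0295]
tcp_rot: [0.705, 0.709, -0.0, -0.0]
force: [-0.6, -2.2, 2.1]
finger_gap: 0.0002
finger_force: 0.9
```

>>> move_arm(targets=[[2, 0, 0, 0, 0, 0, 0], [2, 0, 0, 0, 0, 0, 0]])

```text
time_s: 5.38
ee_pos: [0.5557, -0.1295, 0.0296]
tcp_rot: [0.705, 0.709, -0.0, -0.0]
force: [0.1, -1.5, 1.5]
finger_gap: 0.0001
finger_force: 0.9
```

>>> move_arm(targets=[[1, 0, 0, 0, 0, 0, 0], [1, 0, 0, 0, 0, 0, 0]])

```text
time_s: 5.62
ee_pos: [0.5557, -0.1276, 0.0296]
tcp_rot: [0.705, 0.709, -0.0, -0.0]
force: [-0.3, -1.5, 0.6]
finger_gap: 0.0002
finger_force: 0.8
```

>>> move_arm(targets=[[1, 0, 0, 0, 0, 0, 0], [1, 0, 0, 0, 0, 0, 0]])

```text
time_s: 5.88
ee_pos: [0.5557, -0.1256, 0.0296]
tcp_rot: [0.705, 0.709, 0.0, -0.0]
force: [0.1, -1.3, 0.1]
finger_gap: 0.0005
finger_force: 0.8
```

>>> move_arm(targets=[[1, 0, 0, 0, 0, 0, 0], [1, 0, 0, 0, 0, 0, 0]])

```text
time_s: 6.12
ee_pos: [0.5556, -0.1236, 0.0295]
tcp_rot: [0.705, 0.709, -0.0, -0.0]
force: [-0.2, -1.9, 0.1]
finger_gap: 0.0002
finger_force: 0.8
```

>>> move_arm(targets=[[1, 0, 0, 0, 0, 0, 0], [1, 0, 0, 0, 0, 0, 0]])

```text
time_s: 6.38
ee_pos: [0.5561, -0.1224, 0.0297]
tcp_rot: [0.705, 0.709, -0.0, 0.001]
force: [1.6, -9.4, -1.1]
finger_gap: 0.0005
finger_force: 4.7
```

>>> move_arm(targets=[[-8, 0, 0, 0, 0, 0, 0], [-10, 0, 0, 0, 0, 0, 0], [0, 0, -50, 0, 0, 0, 0], [0, 0, -60, 0, 0, 0, 0], [0, 0, -60, 0, 0, 0, 0]])

```text
time_s: 7.0
ee_pos: [0.5553, -0.14, 0.2012]
tcp_rot: [0.705, 0.709, -0.0, -0.0]
force: [0.0, -0.4, -0.1]
finger_gap: 0.0006
finger_force: 0.0
```

```bash
python3 - <<'E'
from h import *
s=read_state();print(s['ee_pos'],s['tcp_rot'],s['force'])
a=camera('wrist')['image'][:280,:,::-1]; b=camera('side')['image'][170:270,250:450,::-1]
b=cv2.convertScaleAbs(cv2.resize(b,(640,320),interpolation=cv2.INTER_CUBIC),alpha=1.3)
cv2.imwrite('pics/w3.png',np.vstack([a,b])[:600])
E
```

```text
[ 0.55526798 -0.14001027  0.20115532] [ 7.05141957e-01  7.09066006e-01 -8.80917826e-05 -4.59572729e-04] [ 0.02016941 -0.36846384 -0.14404726]
```

View pics/w3.png

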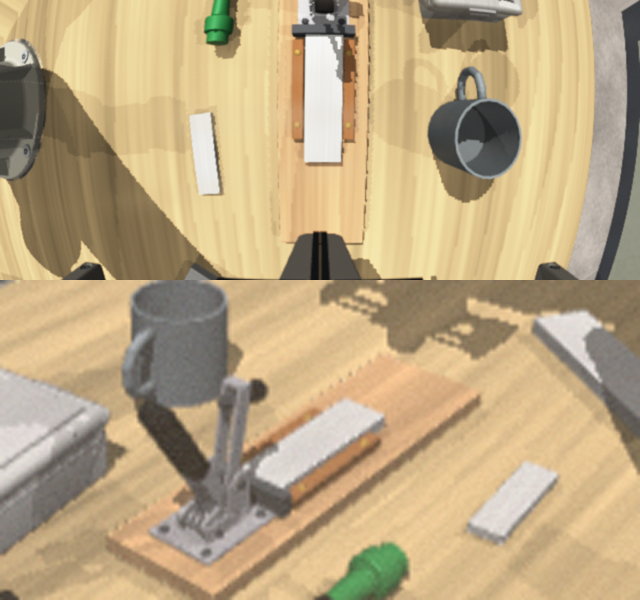

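The bar's front end sits against the stop at wrist row ~33, centred in the channel, and the clamp is still open. Now I go over the clamp to behind the handle.

>>> move_arm(targets=[[0, 1, -20, 0, 0, 0, 0], [60, 0, 0, 0, 0, 0, 0], [60, 0, 0, 0, 0, 0, 0], [60, 0, 0, 0, 0, 0, 0], [60, 0, 0, 0, 0, 0, 0]])

```text
time_s: 7.72
ee_pos: [0.5549, 0.1018, 0.219]
tcp_rot: [0.705, 0.709, -0.0, -0.0]
force: [0.0, -0.5, 0.2]
finger_gap: 0.0005
finger_force: 0.0
```

>>> move_arm(targets=[[0, 0, 40, 0, 0, 0, 0], [0, 0, 0, 0, 0, 0, 0]])

```text
time_s: 7.98
ee_pos: [0.5529, 0.1003, 0.1767]
tcp_rot: [0.705, 0.71, -0.003, -0.002]
force: [-1.0, -0.5, 0.7]
finger_gap: 0.0004
finger_force: 0.0
```

>>> move_arm(targets=[[-2, 3, 33, 0, 0, 0, 0], [0, 0, 0, 0, 0, 0, 0]])

```text
time_s: 8.22
ee_pos: [0.5573, 0.0971, 0.1456]
tcp_rot: [0.705, 0.709, -0.002, -0.001]
force: [-0.6, -0.5, -0.4]
finger_gap: 0.0004
finger_force: 0.0
```

```bash
python3 - <<'E'
from h import *
s=read_state();print(s['ee_pos'],s['tcp_rot'],s['force'])
b=camera('side')['image'][130:270,230:430,::-1]
b=cv2.convertScaleAbs(cv2.resize(b,(800,560),interpolation=cv2.INTER_CUBIC),alpha=1.3)
cv2.imwrite('pics/s4.png',b)
E
```

```text
[0.5572571  0.09711312 0.14556952] [ 0.70548811  0.70871932 -0.00151805 -0.00107387] [-0.5788386  -0.5115512  -0.43622424]
```

View pics/s4.png

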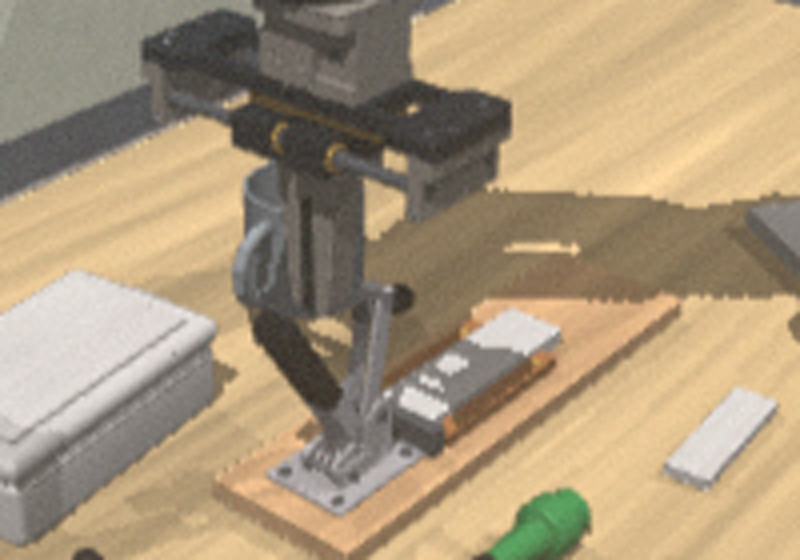

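The fingertips stand between the arm top (385,290) and the handle (290,350), so I start the press path.

>>> move_arm(targets=[[7, 0, 1, 0, 0, 0, 0], [6, 0, 2, 0, 0, 0, 0], [8, 0, 4, 0, 0, 0, 0], [8, 0, 4, 0, 0, 0, 0], [8, 0, 4, 0, 0, 0, 0]])

```text
time_s: 8.9
ee_pos: [0.558, 0.136, 0.1313]
tcp_rot: [0.705, 0.709, -0.0, -0.0]
force: [0.2, -0.6, 0.1]
finger_gap: 0.0007
finger_force: 0.1
```

>>> move_arm(targets=[[8, 0, 4, 0, 0, 0, 0], [6, 0, 5, 0, 0, 0, 0], [6, 0, 5, 0, 0, 0, 0], [7, 0, 5, 0, 0, 0, 0]])

```text
time_s: 9.4
ee_pos: [0.5579, 0.1626, 0.1122]
tcp_rot: [0.705, 0.709, -0.0, -0.0]
force: [-0.1, -0.8, 0.8]
finger_gap: 0.0003
finger_force: 0.2
```

>>> move_arm(targets=[[3, 0, 6, 0, 0, 0, 0], [4, 0, 5, 0, 0, 0, 0], [2, 0, 6, 0, 0, 0, 0], [3, 0, 5, 0, 0, 0, 0]])

```text
time_s: 9.9
ee_pos: [0.5577, 0.1743, 0.0901]
tcp_rot: [0.705, 0.709, -0.0, -0.0]
force: [0.2, 1.0, 0.1]
finger_gap: 0.0004
finger_force: 0.0
```

>>> move_arm(targets=[[1, 0, 4, 0, 0, 0, 0], [1, 0, 4, 0, 0, 0, 0], [0, 0, 4, 0, 0, 0, 0], [0, 0, 4, 0, 0, 0, 0]])

```text
time_s: 10.4
ee_pos: [0.558, 0.1764, 0.0744]
tcp_rot: [0.705, 0.709, 0.0, 0.0]
force: [0.3, -0.1, 0.1]
finger_gap: 0.0004
finger_force: 0.1
```

>>> move_arm(targets=[[0, 0, 4, 0, 0, 0, 0], [0, 0, 3, 0, 0, 0, 0]])

```text
time_s: 10.65
ee_pos: [0.5578, 0.1763, 0.0673]
tcp_rot: [0.705, 0.709, -0.0, -0.0]
force: [-0.4, -0.8, 0.6]
finger_gap: 0.0005
finger_force: 0.0
```

>>> move_arm(targets=[[0, 0, 3, 0, 0, 0, 0], [0, 0, 2, 0, 0, 0, 0]])

```text
time_s: 10.9
ee_pos: [0.5581, 0.1767, 0.0633]
tcp_rot: [0.705, 0.709, 0.0, -0.0]
force: [-3.4, 1.6, 16.2]
finger_gap: 0.0005
finger_force: 7.7
```

```bash
python3 - <<'E'
from h import *
s=read_state();print(s['ee_pos'],s['tcp_rot'],s['force'])
b=camera('side')['image'][150:270,230:430,::-1]
b=cv2.convertScaleAbs(cv2.resize(b,(800,480),interpolation=cv2.INTER_CUBIC),alpha=1.3)
cv2.imwrite('pics/s5.png',b)
E
```

```text
[0.55806487 0.17669569 0.06334343] [ 7.05057288e-01  7.09150288e-01  2.84733453e-04 -9.08436490e-05] [-3.36179524  1.63305664 16.23402139]
```

View pics/s5.png

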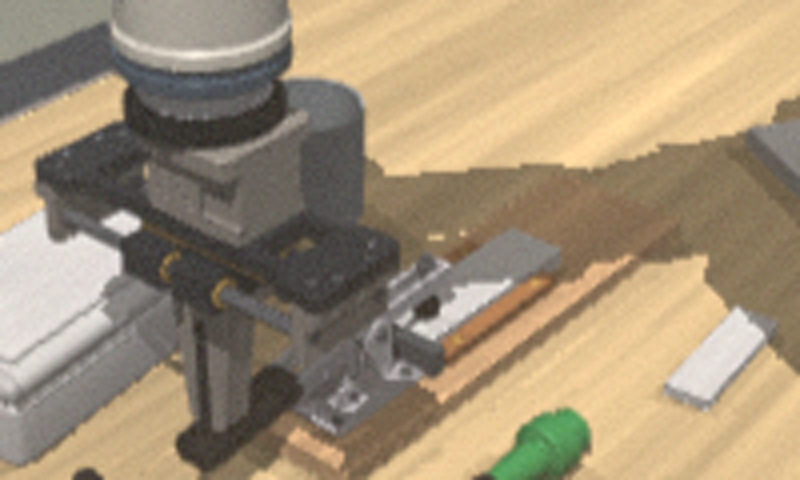

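The handle is almost level (280,410) and the foot is on the bar (428,305). There is 16 N at z≈52 mm, so it is against its stop and locked. I move clear straight up.

>>> move_arm(targets=[[0, 0, -20, 0, 0, 0, 0], [0, 0, -50, 0, 0, 0, 0], [0, 0, -60, 0, 0, 0, 0], [0, 0, -60, 0, 0, 0, 0], [0, -60, 0, 0, 0, 0, 0]])

```text
time_s: 11.58
ee_pos: [0.503, 0.1773, 0.258]
tcp_rot: [0.705, 0.709, 0.005, 0.003]
force: [-1.3, 0.1, -1.3]
finger_gap: 0.0001
finger_force: 0.0
```

>>> move_arm(targets=[[0, -60, 0, 0, 0, 0, 0], [0, -60, 0, 0, 0, 0, 0], [0, 0, 0, 0, 0, 0, 0], [0, 0, 0, 0, 0, 0, 0]])

```text
time_s: 12.08
ee_pos: [0.3787, 0.1756, 0.2531]
tcp_rot: [0.705, 0.709, 0.001, 0.0]
force: [0.3, 0.3, 0.0]
finger_gap: 0.0002
finger_force: 0.0
```

```bash
python3 - <<'E'
from h import *
s=read_state();print(s['time_s'],s['ee_pos'],s['force'])
b=camera('side')['image'][150:270,230:430,::-1]; t=camera('top')['image'][110:280,180:420,::-1]
b=cv2.resize(b,(500,300),interpolation=cv2.INTER_CUBIC);t=cv2.resize(t,(500,290))
cv2.imwrite('pics/s6.png',cv2.convertScaleAbs(np.vstack([b,t]),alpha=1.3))
E
```

```text
12.075 [0.37869583 0.17558669 0.25313099] [0.33745362 0.26017903 0.01112099]
```

View pics/s6.png

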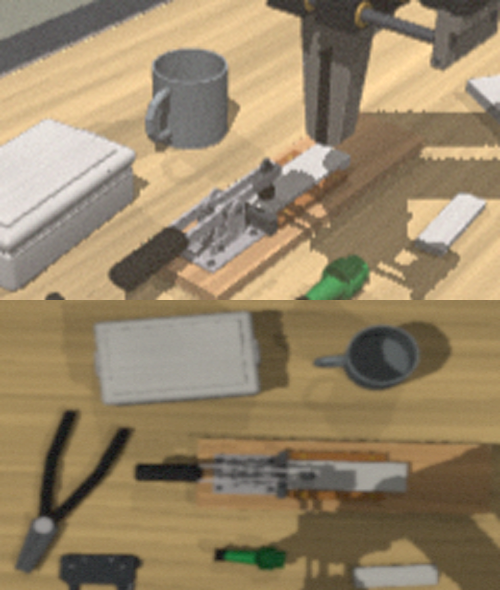

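The handle is down and level (150,258), the foot stands on the bar (268,170), and the bar is at the stop. The bystanders are where they were and the arm is clear, so I hand in.

```bash
python3 -c "
from rig import *
print(hand_in())"
```

```text
the job is handed in; nothing more can be done
None
```

The bar is hard against the steel stop and the toggle clamp is locked with its foot on the bar. The arm is clear, the bystanders look unmoved, and the job was handed in at about 12 s; no verdict was returned.

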